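# Square a bar of cake into the corner of the slicing board

## Task

Slide the bar of dark cake that is on the wooden slicing board fully home into the board's corner, with its long side flush along the back fence and its end against the end stop, ready to be sliced square. Keep it flat on the board (do not lift or tip it), and leave the spare cake and the bun where they are.

Things in the scene. Friction and masses are not known exactly. Their poses are not given: they have to be found in the camera images.
- slicing_board: Wooden slicing board fixed on the worktop, 150 (x) by 210 (y) mm, top face 15 mm up; origin: centre of underside. x points from the near edge to the far edge, y to the robot's left. Two 14 mm thick stops rise 25 mm above the top face: the back fence on the long far edge, inner face at x = +61 mm, and the end stop on the short right edge, inner face at y = -91 mm.
- cake: The bar of dark cake on the slicing board, clear of both stops and up to 13 degrees askew: a brick 58 mm wide (x), 100 mm long (y), 53 mm tall (59 with crumbs), about 0.2 kg; slides when pushed. Origin: centre of the underside, on the board's top face; z up. Home in the corner its origin is at about x = +32, y = -41 mm in the board's frame.
- spare_cake: Bystander: a second bar of dark cake of nearly the same size, lying on the bare worktop at the far right, not on the board. Origin: centre of the underside, y along its length.
- bun: Bystander: a round bun, 75 mm across, 45 mm tall, on the worktop at the right, between the receipt printer and the spare cake. Origin: centre of the underside.

How it is judged:
At the end, for the whole second after the job is handed in: The cake rests flat on the slicing board (within 0.1 rad), within 10 mm of touching the back fence with its long side and within 10 mm of touching the end stop with its end, its length within 10 degrees of the fence, at rest (x of cake in the frame of slicing_board between 0.022 and 0.04 m and y of cake in the frame of slicing_board between -0.049 and -0.031 m and angle between the x axis of cake and the x axis of slicing_board, either way round below 0.175 rad and z of cake in the frame of slicing_board below 0.022 m and angle between cake's own z axis and vertical below 0.1 rad and linear speed of cake below 0.01 m/s).
It fails at once if the cake is lifted more than 20 mm off the board or tipped by more than 17 degrees (z of cake in the frame of slicing_board above 0.035 m or angle between cake's own z axis and vertical above 0.3 rad).
It fails at once if the spare cake or the bun is moved more than 30 mm (distance of any of spare_cake, bun from where it was at the start of the episode above 0.03 m).
It also fails if it takes over 35 s, if anything falls off the work surface, if the arm or the gripper's body presses on something with over 40 N, if the wrist force passes 120 N, or if a joint passes its speed limit or range.

## Robot

A 6-joint arm with a two-finger parallel gripper is mounted at the origin on a cart in front of the work surface, level with it; the furniture and walls round the work are solid. World frame = base frame: x ahead of the robot, y to its left, z up, the work surface at z = 0. Lengths are in m, angles in rad, forces in N, time in s.
With the tool pointing down it reaches from about 0.325 to 0.85 m from the base axis. Payload 15.5 kg.
Tool frame: the origin (TCP) lies at the very end of the fingers, on their centre line; the grasp point (between the pads) lies 19 mm behind it; z points along the fingers, y is the line along which they close (so a half turn about z gives the same grasp; the last joint's range is limited). The gripper opens to 91 mm and grips with 3 to 60 N. Pads are 32 mm wide; open, the fingers measure 118 mm over their backs; the gripper's body (76 mm by 178 mm) begins 60 mm behind the grasp point.
Start: joints at [1.198, 0.494, 1.345, -0, 1.302, -0.096], TCP at [0.171, 0.601, 0.214] pointing down, gripper open.
Joint ranges: [-2.91, 2.91], [-0.82, 2.16], [0.22, 2.67], [-1.22, 4.37], [0.12, 2.79], [-3.08, 3.08]. Speed limits (rad/s): [1.89, 1.89, 2.57, 3.01, 3.01, 3.01].

## Interface

Orientations are given as a rotation vector (axis times angle).
In Python, from rig import arm, read_camera gives the robot as it stands. The module is installed in compiled form; this text tells all that it offers.
- The arm moves only by the tool step_hand, called after ">>>" as a command line: name --argument value ..., lists and objects as JSON in quotes. Schema: {"type":"object","properties":{"plan":{"type":"array","items":{"type":"array","items":{"type":"array","items":{"type":"number"},"minItems":5,"maxItems":5},"minItems":1,"maxItems":12},"minItems":1,"maxItems":1},"grip_n":{"type":"number"},"only":{"type":"string"},"quiet":{"type":"boolean"},"lines":{"type":"string"}},"required":["plan"],"additionalProperties":false}. plan is a list that holds a single list of rows (three levels of brackets), with 1 to 12 rows, each of 5 numbers: dx, dy, dz in normalised numbers (1 is 1 m), then a turn about the tool's z in a scale on which 1.0 is pi rad, then the finger opening in m; each row is the pose to reach, as a shift and turn from the pose commanded when the call began, along the tool's axes at that moment; what a row does not reach only later rows make up. A row lasts 1/12 s, in which the tool goes at most 0.0417 m and 0.125 rad, less where a joint would pass 70% of its speed; a pose out of reach is approached as far as the arm can. The fingers move at their own pace and stop on an object; grip_n is the grip in N (left out, the last holds). Time passes only in rows, so rows that do not move let the fingers close. The tool returns the time, the measured TCP pose, the force, the opening and the grip force at its end. only (a regular expression) keeps the lines of the reply that match it, lines (a string "A,B") keeps lines A to B, and quiet returns only ok. Shift and turn numbers lie between -1 and 1, and a call with a number outside is refused. Input that does not fit is refused with a message, and nothing moves.
- arm.observe(): the state, without advancing time (a new reading comes with each control period).
- read_camera(name): name is "scene" or "side" or "wrist"; returns a dict with "pixels" (400x640x3 uint8, red, green, blue), "range_z" (400x640 float32, m along the optical axis (not along the pixel's ray), 0 where there is no reading), "fov_y" (degrees; the focal length in pixels is half the picture's height over the tangent of half this angle, whatever the lens; pixels are square), "cx", "cy" (the principal point, pixels), "rvec" (rotation vector, rad) and "tvec" (3), from world to camera coordinates, as OpenCV has them; the wrist camera has in their place "tool_from_camera" (4x4, takes a point from camera to tool coordinates, whose origin is the TCP and whose axes are the flange's). Camera axes: x right, y down, z forward; pixel columns grow to the right and rows downward; lengths in m; the calibration is good to about 2 mm. A picture is of the moment at which its call begins: read the wrist's pose just before it.
- arm.close_job(): hands the job in; it is judged then, once.
The state is a dict: "clock": time; "joint_positions": joint angles; "dq": joint speeds; "effort": joint torques, N m; "position": TCP position; "ee_rot": TCP orientation; "wrist_force": force on the tool from outside, world axes, zero at the start; "torque": the same for the moment, N m; "opening": finger opening in m; "grasp_force": force on a finger pad.
Only numpy, scipy, OpenCV 4.12 (cv2) and the standard library are available. Lean on these libraries where they do the work, as an engineer would, in place of code of your own. Each camera call takes 0.05 s, during which the arm holds its last target. There are 200 camera calls.

## Working session

There is one attempt and no reset: what is moved stays moved. The work goes in short steps, Python scripts to look and compute and a tool call to move; the robot and the scene stay as the last step left them, time stands still between calls to the robot, and variables do not carry over. Pictures are saved under pics/ and viewed, at most 10 in all, crops included, and the job is handed in when it is done.

```bash
mkdir -p pics
```

Create h.py:
```python
import numpy as np, cv2
from rig import arm, read_camera
def cloud(c):
    h,w=c["range_z"].shape; f=h/2/np.tan(np.radians(c["fov_y"])/2)
    u,v=np.meshgrid(np.arange(w),np.arange(h)); z=c["range_z"]
    P=np.stack([(u-c["cx"])/f*z,(v-c["cy"])/f*z,z],-1)
    R=cv2.Rodrigues(np.array(c["rvec"],float))[0]
    W=(P-np.array(c["tvec"]).ravel())@R
    W[z==0]=np.nan
    return W
```

Run:
```python
from h import *
s=arm.observe();print(s["position"],s["ee_rot"],s["clock"])
for n in("scene","side"):
    c=read_camera(n);W=cloud(c);np.save(n+"W.npy",W);np.save(n+"P.npy",c["pixels"])
    print(n,c["fov_y"],c["tvec"],c["rvec"])
    cv2.imwrite(f"pics/{n}1.png",c["pixels"][...,::-1])
```

```text
[0.17126163 0.60071134 0.21335307] [-4.34918690e-01 -3.11107025e+00  1.76742176e-03] 0.0
scene 52.22256585860901 [0.31955191 0.31533135 0.5924735 ] [ 1.28197775 -2.23793801  0.96225042]
side 56.35924928334879 [-0.49656951  0.08793337  0.85881431] [ 2.50595419e+00 -4.59762410e-02  1.24833622e-03]
```

View pics/scene1.png

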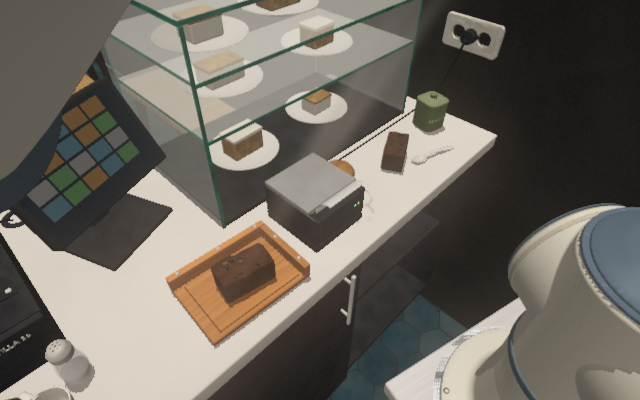

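View pics/side1.png

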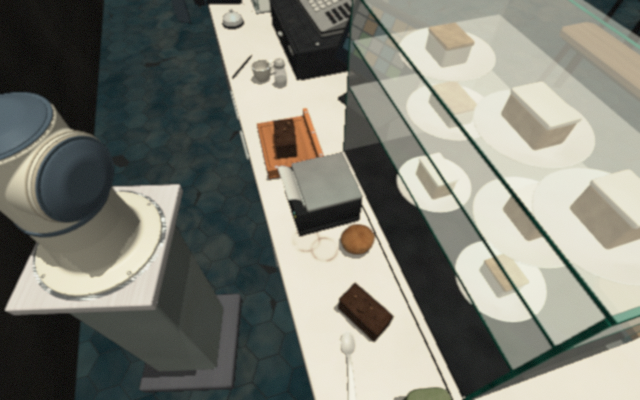

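The scene view shows the board (corners about (168,280), (262,224), (310,268), (216,340)) with the cake at (245,270). The receipt printer stands just right of the board at (315,200), with the glass case behind. In the side view the cake is at (285,138) and the fence along (305,135).

Run:
```python
from h import *
for n,(r0,r1,c0,c1) in dict(scene=(215,345,160,320),side=(105,185,245,330)).items():
    W=np.load(n+"W.npy");P=np.load(n+"P.npy").astype(int)
    S=W[r0:r1,c0:c1].reshape(-1,3);C=P[r0:r1,c0:c1].reshape(-1,3)
    ok=~np.isnan(S[:,0]);S=S[ok];C=C[ok]
    print(n,"hist",np.histogram(S[:,2],np.arange(-.005,.16,.005)))
    bri=C.sum(1); wood=(C[:,0]-C[:,2]>45)&(bri>200)
    for nm,m in dict(caketop=(bri<190)&(S[:,2]>.06)&(S[:,2]<.08),board=wood&(abs(S[:,2]-.015)<.006),rims=wood&(abs(S[:,2]-.04)<.005)).items():
        Q=S[m]; 
        if len(Q)<10: print(nm,len(Q));continue
        print(nm,len(Q),"med",np.median(Q,0).round(4),"p1",np.percentile(Q,1,0).round(4),"p99",np.percentile(Q,99,0).round(4),"rect",cv2.minAreaRect((Q[:,:2]*1000).astype(np.float32)))
for n,p in dict(printer=(185,313),spare=(150,395)).items():
    W=np.load("sceneW.npy");print(n,W[p])
W=np.load("sceneW.npy").reshape(-1,3)
m=(W[:,0]>.3)&(W[:,0]<.75)&(W[:,1]<.3)&(W[:,1]>-.05)&(W[:,2]>.08)&(W[:,2]<.2)
print("printer",np.percentile(W[m],[1,50,99],axis=0).round(3))
```

```text
scene hist (array([1438, 6753,  281, 1230, 4027,  421,  429,  433,  636, 1017,  157,
        166,  156,  199, 1293,  174,   53,   38,   58,   37,    0,    0,
          0,    0,    0,    0,    0,    0,    0,    0,    0,    0]), array([-0.005,  0.   ,  0.005,  0.01 ,  0.015,  0.02 ,  0.025,  0.03 ,
        0.035,  0.04 ,  0.045,  0.05 ,  0.055,  0.06 ,  0.065,  0.07 ,
        0.075,  0.08 ,  0.085,  0.09 ,  0.095,  0.1  ,  0.105,  0.11 ,
        0.115,  0.12 ,  0.125,  0.13 ,  0.135,  0.14 ,  0.145,  0.15 ,
        0.155]))
caketop 266 med [0.4276 0.1328 0.0664] p1 [0.3931 0.1158 0.0602] p99 [0.4779 0.3183 0.0789] rect ((421.9720458984375, 219.01808166503906), (65.27326965332031, 198.1957550048828), 17.759693145751953)
board 4995 med [0.3941 0.3212 0.016 ] p1 [0.341  0.1776 0.0103] p99 [0.5024 0.3858 0.0199] rect ((424.6300964355469, 277.0899658203125), (140.3654327392578, 209.06356811523438), 11.789424896240234)
rims 1223 med [0.4848 0.2432 0.0405] p1 [0.3786 0.1647 0.0352] p99 [0.5188 0.3916 0.0431] rect ((430.5223388671875, 277.73455810546875), (151.1132354736328, 209.5577850341797)
[... 595 characters left out ...]
965 0.2191 0.0616] p99 [0.4468 0.3114 0.0744] rect ((420.6824645996094, 265.402587890625), (50.70929718017578, 97.15324401855469), 4.638938903808594)
board 1387 med [0.4255 0.2767 0.0153] p1 [0.3438 0.1619 0.0122] p99 [0.4968 0.3821 0.0194] rect ((423.9715576171875, 274.62255859375), (136.568603515625, 210.85238647460938), 12.01744556427002)
rims 376 med [0.4886 0.2525 0.0403] p1 [0.3801 0.1608 0.0356] p99 [0.5175 0.3892 0.0433] rect ((476.95599365234375, 255.97109985351562), (255.15298461914062, 116.56755065917969), 67.26110076904297)
printer [0.50136504 0.08207985 0.10233878]
spare [ 0.55846582 -0.17632968  0.05427022]
printer [[0.424 0.002 0.082]
 [0.534 0.117 0.101]
 [0.729 0.298 0.197]]
```

Add to h.py:
```python
BO=np.array([.4305,.2777]);BY=np.radians(11.9)
BR=np.array([[np.cos(BY),-np.sin(BY)],[np.sin(BY),np.cos(BY)]])
def tob(p): return (np.asarray(p)[...,:2]-BO)@BR
def cake(W):
    S=W.reshape(-1,3);b=tob(S)
    m=(S[:,2]>.061)&(S[:,2]<.078)&(b[:,0]>-.07)&(b[:,0]<.068)&(abs(b[:,1])<.092)
    return S[m],b[m]
def R(): 
    s=arm.observe();return s,cv2.Rodrigues(np.array(s["ee_rot"]))[0]
def to(xb,yb,z):
    s,r=R();w=BO+BR@[xb,yb];d=r.T@(np.r_[w,z]-s["position"])
    y=r[:2,1];err=BY+np.pi/2-np.arctan2(y[1],y[0])
    print("board TCP",tob(s["position"]).round(4),"z",s["position"][2].round(4),"-> tool d",d.round(4),"turn",round(-err,4))
```

Run:
```python
from h import *
for n in("scene","side"):
    W=np.load(n+"W.npy");S,b=cake(W);print(n,len(b),np.median(S[:,2]),cv2.minAreaRect((b*1000).astype(np.float32)),b.min(0),b.max(0))
    q=W.reshape(-1,3);qb=tob(q);k=(qb[:,0]>-.13)&(qb[:,0]<.2)&(qb[:,1]>-.25)&(qb[:,1]<.3)&(q[:,2]>.09)&(q[:,2]<.5)
    print("tall near board: y",np.percentile(qb[k,1],[1,10,50,90,99]).round(3),"x",np.percentile(qb[k,0],[1,10,50,99]).round(3))
to(-.10,-.0105,.15);to(-.10,-.0105,.024)
```

```text
scene 1521 0.0678859264889391 ((-9.474921226501465, -4.575153350830078), (99.67499542236328, 57.74483871459961), 82.18807220458984) [-0.04280629 -0.05487792] [0.02161135 0.04606086]
tall near board: y [-0.246 -0.216 -0.086  0.222  0.298] x [-0.042  0.029  0.152  0.199]
side 571 0.0670708270494054 ((-10.323883056640625, -7.750885009765625), (101.73218536376953, 54.890499114990234), 83.42262268066406) [-0.04259435 -0.0588436 ] [0.0203777  0.04190345]
tall near board: y [-0.248 -0.233 -0.159 -0.056  0.289] x [-0.043  0.023  0.156  0.199]
board TCP [-0.187   0.3695] z 0.2134 -> tool d [-0.2543 -0.2954  0.0637] turn -0.4855
board TCP [-0.187   0.3695] z 0.2134 -> tool d [-0.2543 -0.2953  0.1897] turn -0.4855
```

Units first: turns go in shares of pi rad. So -0.4855 rad / 3.1416 = -0.1545.

>>> step_hand --plan '[[[-0.12,-0.14,0.03,-0.0764,0.05],[-0.254,-0.295,0.063,-0.1545,0.05],[-0.254,-0.295,0.063,-0.1545,0.05],[-0.254,-0.295,0.063,-0.1545,0.05],[-0.254,-0.295,0.063,-0.1545,0.05],[-0.254,-0.295,0.063,-0.1545,0.05],[-0.254,-0.295,0.063,-0.1545,0.05],[-0.254,-0.295,0.063,-0.1545,0.05],[-0.254,-0.295,0.063,-0.1545,0.05],[-0.254,-0.295,0.063,-0.1545,0.05],[-0.254,-0.295,0.063,-0.1545,0.05],[-0.254,-0.295,0.063,-0.1545,0.05]]]'

```text
clock: 1.1
position: [0.335, 0.2467, 0.1507]
ee_rot: [0.321, -3.124, 0.0]
wrist_force: [0.3, 0.5, 0.7]
opening: 0.0504
grasp_force: 0.0
```

```bash
python3 -c "
from h import *
to(-.10,-.008,.024)"
```

```text
board TCP [-0.0998 -0.0107] z 0.1507 -> tool d [1.000e-04 2.700e-03 1.267e-01] turn -0.0029
```

>>> step_hand --plan '[[[0,0.003,0.04,0,0.05],[0,0.003,0.08,0,0.05],[0,0.003,0.11,0,0.05],[0,0.003,0.126,0,0.05],[0,0.003,0.126,0,0.05],[0,0.003,0.126,0,0.05]]]'

```text
clock: 1.6
position: [0.3335, 0.2512, 0.0247]
ee_rot: [0.327, -3.123, 0.001]
wrist_force: [0.9, 0.1, -0.0]
opening: 0.0496
grasp_force: 0.0
```

Run:
```python
from h import *
to(-.014,-.008,.024)
c=read_camera("scene");cv2.imwrite("pics/s2.png",c["pixels"][...,::-1])
```

```text
board TCP [-0.1004 -0.0059] z 0.0247 -> tool d [-0.0864 -0.0021  0.0006] turn 0.0011
```

View pics/s2.png

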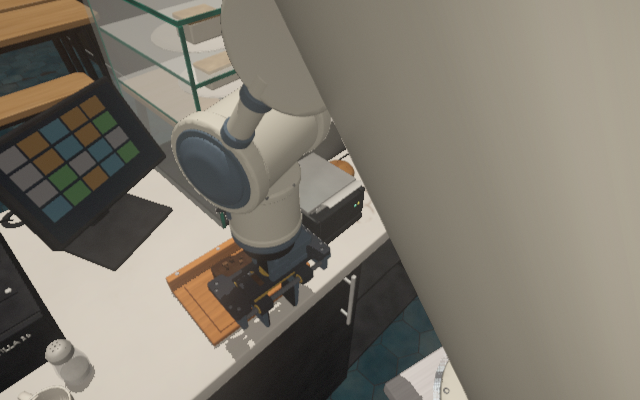

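The gripper is down in front of the board, with the fingers at about (265,315) and (295,290) and the cake just behind at (235,265), untouched. I'll push toward the fence now.

>>> step_hand --plan '[[[-0.015,-0.002,0,0,0.05],[-0.025,-0.002,0,0,0.05],[-0.03,-0.002,0,0,0.05],[-0.036,-0.002,0,0,0.05],[-0.042,-0.002,0,0,0.05],[-0.048,-0.002,0,0,0.05],[-0.054,-0.002,0,0,0.05],[-0.06,-0.002,0,0,0.05],[-0.065,-0.002,0,0,0.05],[-0.07,-0.002,0,0,0.05]]]'

```text
clock: 2.48
position: [0.4034, 0.2632, 0.0249]
ee_rot: [0.326, -3.124, 0.0]
wrist_force: [-2.4, 0.3, 0.4]
opening: 0.0501
grasp_force: 0.7
```

Run:
```python
from h import *
to(-.014,-.008,.024)
c=read_camera("side");S,b=cake(cloud(c));print(len(b),cv2.minAreaRect((b*1000).astype(np.float32)),b.max(0))
cv2.imwrite("pics/s3.png",cv2.resize(c["pixels"][60:240,200:440,::-1],None,fx=2.5,fy=2.5))
```

```text
board TCP [-0.0295 -0.0086] z 0.0249 -> tool d [-0.0155  0.0007  0.0009] turn -0.0001
273 ((27.333728790283203, -8.6546630859375), (102.46836853027344, 50.42837905883789), 75.3236312866211) [0.04532346 0.04281989]
```

View pics/s3.png

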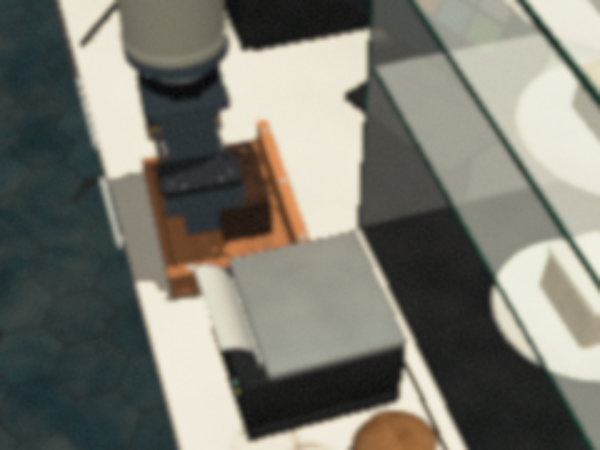

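The cake (crop (250,200)) is now parallel to the fence, with a strip of board about 15 mm wide left before it. I'll push on.

>>> step_hand --plan '[[[-0.005,0,0,0,0.05],[-0.01,0,0,0,0.05],[-0.013,0,0,0,0.05],[-0.015,0,0,0,0.05],[-0.015,0,0,0,0.05],[-0.015,0,0,0,0.05]]]'

```text
clock: 3.03
position: [0.4172, 0.266, 0.0248]
ee_rot: [0.326, -3.124, 0.001]
wrist_force: [-4.3, -1.0, 0.2]
opening: 0.0496
grasp_force: 1.8
```

Run:
```python
from h import *
to(-.014,-.008,.024)
c=read_camera("side");S,b=cake(cloud(c));print(len(b),b.max(0),np.percentile(b[:,0],98))
```

```text
board TCP [-0.0154 -0.0087] z 0.0248 -> tool d [-0.0014  0.0007  0.0008] turn 0.0001
249 [0.059522   0.04322878] 0.05795368655384784
```

>>> step_hand --plan '[[[-0.002,0,0,0,0.05],[-0.003,0,0,0,0.05],[-0.003,0,0,0,0.05],[-0.003,0,0,0,0.05]]]'

```text
clock: 3.42
position: [0.4172, 0.2658, 0.0246]
ee_rot: [0.325, -3.119, 0.002]
wrist_force: [-19.6, 0.3, 12.2]
opening: 0.0502
grasp_force: 9.7
```

>>> step_hand --plan '[[[0.015,0,0,0,0.05],[0.035,0,0,0,0],[0.035,0.03,0,0,0],[0.035,0.065,0,0,0],[0.035,0.1,0,0,0],[0.035,0.1,0,0,0],[0.02,0.1,0,0,0],[-0.01,0.1,0,0,0],[-0.04,0.1,0,0,0],[-0.04,0.1,0,0,0],[-0.04,0.1,0,0,0]]]' --grip_n 5

```text
clock: 4.33
position: [0.4409, 0.3734, 0.0249]
ee_rot: [-0.324, 3.123, 0.001]
wrist_force: [-1.7, -0.5, -0.4]
opening: 0.0006
grasp_force: 0.0
```

Run:
```python
from h import *
to(.03,.023,.024)
c=read_camera("side");S,b=cake(cloud(c));print(len(b),b.max(0),b.min(0),np.percentile(b[:,0],98),cv2.minAreaRect((b*1000).astype(np.float32)))
cv2.imwrite("pics/s4.png",cv2.resize(c["pixels"][60:240,200:440,::-1],None,fx=2.5,fy=2.5))
```

```text
board TCP [0.0299 0.0915] z 0.0249 -> tool d [-0.0001 -0.0685  0.0008] turn -0.0009
565 [0.05942353 0.04625962] [ 0.00355649 -0.05606588] 0.057344747379278554 ((31.482738494873047, -4.897861480712891), (102.32466888427734, 55.8625373840332), 89.96603393554688)
```

View pics/s4.png

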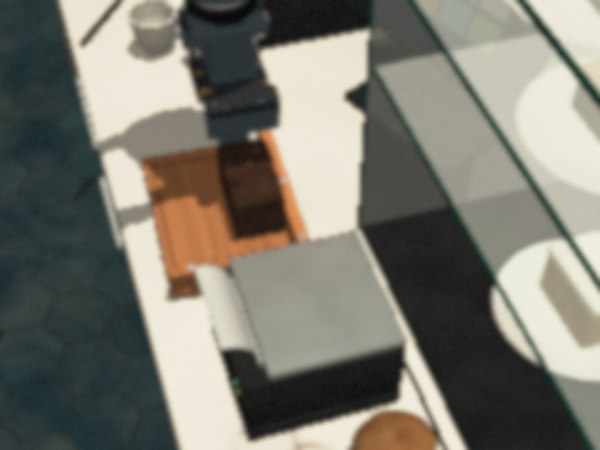

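The cake is flush on the fence (crop (255,185)) and the closed fingers are behind its left end at (240,120). Next is the push to the end stop.

>>> step_hand --plan '[[[0,-0.015,0,0,0],[0,-0.025,0,0,0],[0,-0.031,0,0,0],[0,-0.037,0,0,0],[0,-0.043,0,0,0],[0,-0.049,0,0,0],[0,-0.055,0,0,0],[0,-0.06,0,0,0],[0,-0.06,0,0,0],[0,-0.06,0,0,0]]]'

```text
clock: 5.22
position: [0.4518, 0.314, 0.025]
ee_rot: [-0.325, 3.124, 0.0]
wrist_force: [0.6, 0.7, 0.7]
opening: 0.0003
grasp_force: 0.0
```

Run:
```python
from h import *
to(.03,.023,.024)
for n in("side","scene"):
    c=read_camera(n);S,b=cake(cloud(c));print(len(b),b.max(0),b.min(0),cv2.minAreaRect((b*1000).astype(np.float32)))
```

```text
board TCP [0.0283 0.0312] z 0.025 -> tool d [-0.0017 -0.0082  0.001 ] turn -0.0004
460 [ 0.0593183  -0.00911626] [ 0.00391533 -0.0845382 ] ((31.864776611328125, -46.85710906982422), (55.53511428833008, 75.21977996826172), 0.7810332179069519)
892 [0.05849457 0.04424626] [ 0.00323656 -0.08119037] ((31.327795028686523, -18.58690643310547), (125.27616882324219, 55.24672317504883), 89.30940246582031)
```

Right end is at about yb = -0.083, so about 8 mm remain.

>>> step_hand --plan '[[[0,-0.003,0,0,0],[0,-0.006,0,0,0],[0,-0.008,0,0,0],[0,-0.009,0,0,0],[0,-0.009,0,0,0]]]'

```text
clock: 5.73
position: [0.4534, 0.3051, 0.0249]
ee_rot: [0.325, -3.125, 0.0]
wrist_force: [-0.1, -0.4, -0.0]
opening: 0.0004
grasp_force: 0.0
```

```bash
python3 -c "
from h import *
to(.03,.023,.024)
c=read_camera('side');S,b=cake(cloud(c));print(len(b),b.max(0),b.min(0))"
```

```text
board TCP [0.0281 0.0221] z 0.0249 -> tool d [-0.0019  0.0009  0.0009] turn -0.0002
457 [ 0.05966316 -0.01840986] [ 0.00371908 -0.09199879]
```

>>> step_hand --plan '[[[0,-0.001,0,0,0],[0,-0.002,0,0,0],[0,-0.003,0,0,0],[0,-0.003,0,0,0]]]'

```text
clock: 6.12
position: [0.4539, 0.3044, 0.0254]
ee_rot: [-0.325, 3.124, 0.005]
wrist_force: [-8.7, 20.4, 7.2]
opening: 0.0007
grasp_force: 11.2
```

```bash
python3 -c "
from h import *
to(.03,.023,.024)
c=read_camera('side');S,b=cake(cloud(c));print(len(b),b.max(0),b.min(0))"
```

```text
board TCP [0.0284 0.0213] z 0.0254 -> tool d [-0.0016  0.0017  0.0014] turn -0.0006
451 [ 0.05891969 -0.02033109] [ 0.00354572 -0.0919394 ]
```

Contact with the end stop: 20 N, and motion stopped. I'll back off, lift clear and check.

>>> step_hand --plan '[[[0,0.02,0,0,0],[0,0.05,0,0,0],[0,0.08,-0.03,0,0],[0,0.1,-0.07,0,0],[0,0.12,-0.1,0,0],[0,0.14,-0.1,0,0],[0,0.14,-0.1,0,0],[0,0.14,-0.1,0,0]]]'

```text
clock: 6.83
position: [0.4247, 0.44, 0.1249]
ee_rot: [-0.328, 3.124, 0.0]
wrist_force: [-0.2, 0.3, -0.8]
opening: 0.0006
grasp_force: 0.0
```

Run:
```python
from h import *
for n in("side","scene"):
    c=read_camera(n);S,b=cake(cloud(c));print(len(b),np.median(S[:,2]),b.max(0),b.min(0),cv2.minAreaRect((b*1000).astype(np.float32)))
    if n=="side":cv2.imwrite("pics/s5.png",cv2.resize(c["pixels"][60:300,180:440,::-1],None,fx=2.5,fy=2.5))
```

```text
594 0.06720214929894268 [0.05932494 0.00585157] [ 0.00379014 -0.09193864] ((31.62006378173828, -43.03471374511719), (55.58355712890625, 97.67945861816406), 0.25703126192092896)
1303 0.06785991768342123 [0.06074271 0.00889987] [ 0.00366789 -0.09101139] ((32.218658447265625, -41.00975036621094), (99.94438934326172, 56.86760711669922), 89.71717834472656)
```

View pics/s5.png

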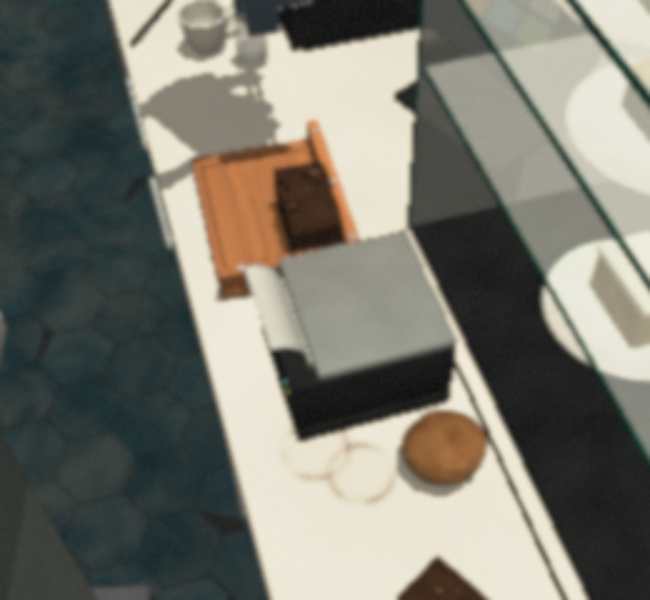

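The cake sits in the corner (crop (310,205)) at about (32, -41) mm, square and flat. The bun and the spare cake have not moved.

```bash
python3 -c "
from rig import arm
print(arm.close_job())"
```

```text
the job is handed in; nothing more can be done
None
```

The cake is home in the board's corner, flat and square against the back fence and end stop, measured at about x = +32, y = -41 to -43 mm (two cameras); the bun and spare cake were not touched, and the job is handed in at about 7 s, with no verdict shown.

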